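# Clamp a rosewood blank with a cam hold-down

## Robot

A 7-joint arm with a two-finger parallel gripper is mounted at the origin on the work surface. World frame = base frame: x ahead of the robot, y to its left, z up, the work surface at z = 0. Lengths are in m, angles in rad, forces in N, time in s.
With the tool pointing down it reaches from about 0.425 to 0.875 m from the base axis. Payload 8.4 kg.
Tool frame: the origin (TCP) lies midway between the tips of the shut fingers; the grasp point (between the pads) lies behind it (grip_point_offset is the z of the grasp point in the tool frame, in m); z points along the fingers, y is the line along which they close (so a half turn about z gives the same grasp; the last joint's range is limited). The gripper opens to 87 mm and grips with 3 to 60 N. Pads are 19 mm wide; open, the fingers measure 117 mm over their backs; the gripper's body (75 mm by 190 mm) begins 51 mm behind the grasp point.
Start: joints at [-1.359, 0.333, 0.04, 1.465, -0.013, 1.343, -0.059], TCP at [0.199, 0.619, 0.223] pointing down, gripper open.
Joint ranges: [-2.58, 2.58], [-0.38, 2.09], [-1.3, 1.39], [0.25, 2.4], [-1.5, 4.64], [0.08, 2.09], [-2.65, 2.65]. Speed limits (rad/s): [2.22, 2.22, 2.79, 2.79, 3.14, 3.14, 3.14].

## Interface

Orientations are given as [roll, pitch, yaw] about the fixed x, y, z axes, in that order (R = Rz(yaw) Ry(pitch) Rx(roll)).
In Python, from plant import observe, get_image, calibration, hand_in, grip_point_offset gives the robot as it stands.
- The arm moves only by the tool carry_out, never from a script. Its argument "targets" is a list of rows, each an object of numbers: "tx", "ty", "tz": the shift along the tool's x, y, z in mm; "ax", "ay", "az": the turn, a rotation vector about the tool's x, y, z in degrees; "jaw": the closure, from 0 (fully open) to 1 (shut). In form: [{"tx": .., "ty": .., "tz": .., "ax": .., "ay": .., "az": .., "jaw": ..}, ...]. A call has 1 to 5 rows; each row is the pose to reach, as a shift and turn from the pose commanded when the call began, along the tool's axes at that moment; what a row does not reach only later rows make up. A row lasts 1/12 s, in which the tool goes at most 41.7 mm and 7.16 degrees, less where a joint would pass 70% of its speed; a pose out of reach is approached as far as the arm can. A call with a gripper value outside its range is refused whole. The fingers move at their own pace and stop on an object; "squeeze" is the grip in N (left out, the last holds). Time passes only in rows, so rows that repeat a pose let the fingers close. It gives the time, the measured TCP pose, the force, the opening and the grip force at its end, in the units of the state.
- observe(): the state, without advancing time (a new reading comes with each control period).
- get_image(name): name is "side" or "top" or "wrist"; returns (picture, depth): 384x512x3 uint8, red, green, blue; 384x512 float32, m along the optical axis (not along the pixel's ray), 0 where there is no reading.
- calibration(name): a dict with "fx", "fy", "cx", "cy" (pixels), "eye" and "attitude" of the camera in the world; the wrist camera has in their place "tool_from_camera" (4x4, takes a point from camera to tool coordinates, whose origin is the TCP and whose axes are the flange's). Camera axes: x right, y up, looking along -z (the intrinsics and any distortion apply to the point x, -y, -z); pixel columns grow to the right and rows downward; lengths in m; the calibration is good to about 2 mm. A picture is of the moment at which its call begins: read the wrist's pose just before it. calibration takes no time and is no camera call.
- hand_in(): hands the job in; it is judged then, once.
The state is a dict: "time_s": time; "q": joint angles; "joint_velocities": joint speeds; "effort": joint torques, N m; "ee_pos": TCP position; "ee_rot": TCP orientation; "wrist_force": force on the tool from outside, world axes, zero at the start; "moment": the same for the moment, N m; "width": finger opening in m; "finger_force": force on a finger pad.
Only numpy, scipy, OpenCV 4.12 (cv2) and the standard library are available. Lean on these libraries where they do the work, as an engineer would, in place of code of your own. Each camera call takes 0.05 s, during which the arm holds its last target. There are 200 camera calls.

## Task

Clamp the dark wooden blank with the cam hold-down: with the lever still up, turn the round nut clockwise until the rubber foot just bears on the wood and the nut turns distinctly stiffer, then flip the lever all the way down so that it locks. Set it by feel, because a slack foot will not hold the blank and an over-tightened one will dent it; leave the blank lying where it is, and leave the chisel, cork block and offcut beside the clamp alone.

Things in the scene. Friction and masses are not known exactly. Their poses are not given: they have to be found in the camera images.
- clamp: The cam hold-down, screwed to the bench: a plywood base 200 x 240 x 12 mm (x, y, z; origin under its centre) with a low fence strip and, at y = -70 mm, a steel post of two upright cheeks 125 mm tall. The round nut stands on the axis x = 0, y = +70 mm; the lever is hinged on the post and swings outward, to -y.
- clamp_arm: Dark steel bar 30 mm wide (x), y from -93 to +93 mm in the base frame, its top 95 mm above the bench. Its origin coincides with the base's origin while the lever is up. The spiral cam drives it straight down, evenly, 2.2 mm in the lever's 1.5 rad. It carries the nut, the screw and the foot.
- nut_grip (a point): Point on the nut's vertical axis, 120 mm above the bench: the height to grip. The nut is a knurled aluminium cylinder 38 mm in diameter, from 100 to 134 mm above the bench; a 12 mm screw end shows up to 6 mm above it. It turns in place (this frame does not turn). Clockwise from above sends the foot down, 2.5 mm per rad. Turns at about 0.5 N m, stays where it is left. Grip it with 60 N or more.
- screw_axis (a point): Point on that axis, on the bar's underside, 75 mm above the bench. Below it hangs the rubber foot, 32 mm across, 1 to 5.5 mm above the wood (not told): 0.4 to 2.2 rad of nut. In the air the torque stays level (at rest: any value within the thread's friction); on the wood it climbs by 0.2 N m in about 0.2 rad (80 N, spring preload), then slowly. Stop there; 0.1 rad alters the locked force by 7 N.
- cam_lever (a joint): Cam lever: 0 fully up (leaning 0.10 rad outward from the vertical), 1.5 rad right down on its stop (about level). Starts between 0 and 0.2. The cam is self-locking by friction: the lever stays where it is left. With the nut set right, a push of 4 to 8 N square to the lever, 90 mm from the hinge, takes it down; against the stop it goes rigid.
- lever_hinge (a point): The lever's hinge, at x = 0, y = -70, z = 112 mm in the base frame; its axis is the base's x. The lever turns from straight up toward the base's -y.
- lever_tip (a point): End of the lever, 120 mm from the hinge on its centre line. The lever is a flat steel bar 14 mm wide and 10 mm thick with a black grip 20 mm wide and 13 mm thick from 53 to 123 mm from the hinge.
- board: The blank: dark wood, 300 x 85 x 18 mm, loose, lying flat on the base under the foot; origin under its centre. Its top is 30 mm above the bench.
- chisel: Loose chisel, about 240 mm long along its x, 26 mm thick; on the bench beside the clamp. Leave alone.
- sanding_block: Loose cork block 110 x 60 x 30 mm on the bench beside the clamp. Leave alone.
- offcut: Loose light wood strip 120 x 50 x 20 mm on the bench. Leave alone.

How it is judged:
By the outcome, as a careful person would: the job done as asked, in the order asked, and still so for the second after the job is handed in, with the robot touching nothing.
It also fails if it takes over 58 s, if anything falls off the work surface, if the arm or the gripper's body presses on something with over 40 N, if the wrist force passes 120 N, or if a joint passes its speed limit or range.

## Working session

There is one attempt and no reset: what is moved stays moved. The work goes in short steps, Python scripts to look and compute and a tool call to move; the robot and the scene stay as the last step left them, time stands still between calls to the robot, and variables do not carry over. Pictures are saved under pics/ and viewed, at most 10 in all, crops included, and the job is handed in when it is done.

Besides the shell and the picture viewer there is one more tool, called as a command line: name --argument value ..., lists and objects as JSON in quotes. carry_out: Moves the arm, as the interface text tells. Its arguments: {"type":"object","properties":{"targets":{"type":"array","items":{"type":"object","properties":{"tx":{"type":"number"},"ty":{"type":"number"},"tz":{"type":"number"},"ax":{"type":"number"},"ay":{"type":"number"},"az":{"type":"number"},"jaw":{"type":"number"}}}},"squeeze":{"type":"number"}},"required":["targets"]}

```bash
mkdir -p pics; ls; cat > h.py <<'E'
import numpy as np,cv2
from scipy.spatial.transform import Rotation as R
from plant import *
def cam(n):
    c=calibration(n)
    if 'eye' in c: return c
    return c
E
python3 - <<'E'
from h import *
s=observe(); print({k:np.round(v,3) for k,v in s.items()}, grip_point_offset)
for n in("side","top","wrist"):
    c=calibration(n);print(n,c)
ims=[]
for n in("side","top"):
    p,d=get_image(n);cv2.imwrite(f"pics/{n}0.png",p[:,:,::-1]);np.savez(f"{n}0.npz",p=p,d=d)
E
```

```text
pics
{'time_s': np.float64(0.0), 'q': array([-1.359,  0.334,  0.04 ,  1.466, -0.013,  1.343, -0.058]), 'joint_velocities': array([ 0.002, -0.001, -0.003, -0.002, -0.   , -0.002, -0.002]), 'effort': array([ 1.0000e-03, -6.5637e+01,  1.3360e+00, -4.0380e+01, -6.0000e-02,
        4.5000e-02,  0.0000e+00]), 'ee_pos': array([0.199, 0.618, 0.222]), 'ee_rot': array([-3.14 ,  0.   ,  2.831]), 'wrist_force': array([-0.421,  0.034, -0.274]), 'moment': array([ 0.044, -0.009, -0.027]), 'finger_force': np.float64(0.0), 'width': np.float64(0.087)} -0.0187
side {'fx': 353.9233458733209, 'fy': 353.9233458733209, 'cx': 262.93328049867176, 'cy': 196.12940983517618, 'eye': array([0.12488674, 0.51303561, 0.65840824]), 'attitude': array([ 0.94887165, -0.01741538, -2.32867284])}
top {'fx': 419.4481757656039, 'fy': 419.4481757656039, 'cx': 257.9482414624892, 'cy': 193.290309289832, 'eye': array([0.42813485, 0.01420732, 1.19230719]), 'attitude': array([ 0.16981845,  0.01306279, -1.56715039])}
wrist {'fx': 340.98933072169166, 'fy': 340.98933072169166, 'cx': 257.41663154981916, 'cy': 193.79998511829234, 'tool_from_camera': array([[-1.00109985e-04,  9.69922549e-01,  2.43413720e-01,
         6.49222845e-02],
       [ 9.99999564e-01, -1.28903325e-04,  9.24911638e-04,
        -4.42131658e-04],
       [ 9.28469491e-04,  2.43413706e-01, -9.69922113e-01,
        -1.62236700e-01],
       [ 0.00000000e+00,  0.00000000e+00,  0.00000000e+00,
         1.00000000e+00]])}
```

View pics/side0.png

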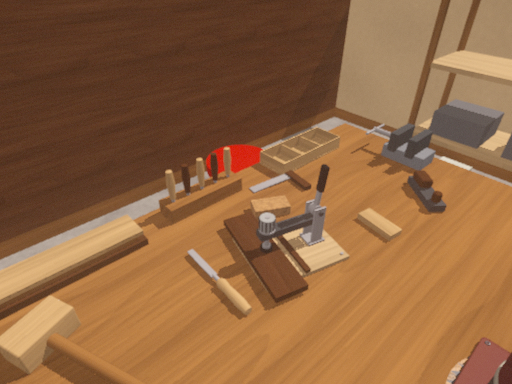

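View pics/top0.png

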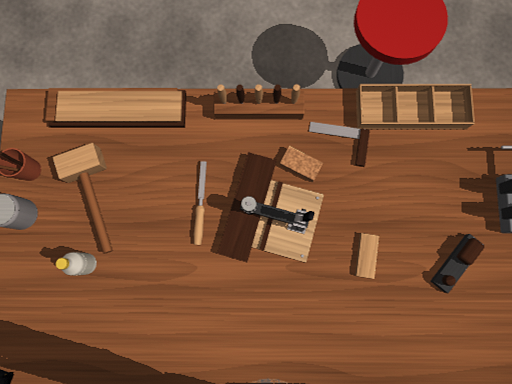

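Side: nut top at (267,218), post ~(315,220), lever up with tip ~(324,168). Top: nut (248,204), post ~(303,218), board at the left, chisel (200,200), cork (300,163), offcut (367,255).

```bash
cat >> h.py <<'E'
def und(c,uv):
    uv=np.asarray(uv,float).reshape(-1,2)
    return np.c_[(uv[:,0]-c['cx'])/c['fx'],-(uv[:,1]-c['cy'])/c['fy'],-np.ones(len(uv))]
def pose(n,s=None):
    c=calibration(n)
    if n!='wrist': return R.from_euler('xyz',c['attitude']).as_matrix(),np.array(c['eye'])
    T=np.array(c['tool_from_camera']);A=R.from_euler('xyz',s['ee_rot']).as_matrix()
    return A@T[:3,:3],A@T[:3,3]+s['ee_pos']
def cloud(n,d,s=None):
    Rm,t=pose(n,s);c=calibration(n);v,u=np.mgrid[:384,:512]
    P=und(c,np.c_[u.ravel(),v.ravel()])*d.reshape(-1,1)
    return (P@Rm.T+t).reshape(384,512,3)
def ray(n,uv,z,s=None):
    Rm,t=pose(n,s);r=und(calibration(n),uv)@Rm.T
    return t+r*((z-t[2])/r[:,2])[:,None]
def tri(obs):
    A=np.zeros((3,3));b=np.zeros(3)
    for n,uv,s in obs:
        Rm,t=pose(n,s);r=(und(calibration(n),[uv])@Rm.T)[0];r/=np.linalg.norm(r);M=np.eye(3)-np.outer(r,r);A+=M;b+=M@t
    return np.linalg.solve(A,b)
E
python3 - <<'E'
from h import *
print(calibration('top').keys())
for n in("side","top"):
    z=np.load(n+"0.npz");P=cloud(n,z['d']);d=z['d']
    X=P.reshape(-1,3)[d.ravel()>0]
    print(n,'table',np.median(X[(abs(X[:,2])<.02)],0))
    m=(d>0)&(P[...,2]>.11)&(P[...,0]>.3)&(P[...,0]<.6)&(P[...,1]>-.2)&(P[...,1]<.2)&(P[...,2]<.3)
    k,l,st,ce=cv2.connectedComponentsWithStats(m.astype(np.uint8))
    for i in range(1,k):
        if st[i,4]>8:
            Q=P[l==i];print(st[i],ce[i].round(1),Q.mean(0).round(3),Q.min(0).round(3),Q.max(0).round(3))
            top=Q[Q[:,2]>Q[:,2].max()-.008];print('   top',top.mean(0).round(4),len(top))
    # base + board edges
    for lo,hi in((.025,.035),(.006,.018)):
        m=(d>0)&(P[...,2]>lo)&(P[...,2]<hi)&(P[...,0]>.25)&(P[...,0]<.65)&(abs(P[...,1])<.25)
        k,l,st,ce=cv2.connectedComponentsWithStats(m.astype(np.uint8))
        for i in range(1,k):
            if st[i,4]>300:
                Q=P[l==i];print(lo,st[i],cv2.minAreaRect(Q[:,:2].astype(np.float32)),np.median(Q[:,2]))
print(tri([('side',(267,218),None),('top',(248,203.5),None)]))
z=np.load("side0.npz")['p'];w=np.load("top0.npz")['p']
a=cv2.resize(z[150:290,200:370],None,fx=4,fy=4,interpolation=2)[:,:,::-1]
cv2.imwrite("pics/a.png",a)
b=cv2.resize(w[140:270,205:335],None,fx=4.5,fy=4.5,interpolation=2)[:,:,::-1];cv2.imwrite("pics/b.png",b)
E
```

```text
dict_keys(['fx', 'fy', 'cx', 'cy', 'eye', 'attitude'])
side table [ 4.72455435e-01  1.57978964e-02 -3.89824297e-04]
[305 165  24  51 497] [318.4 192.6] [ 0.54  -0.079  0.162] [ 0.518 -0.098  0.11 ] [ 0.57  -0.056  0.235]
   top [ 0.5397 -0.0886  0.2319] 36
[258 213  18  18 256] [266.2 221.3] [0.578 0.061 0.128] [0.562 0.037 0.11 ] [0.6   0.077 0.137]
   top [0.5806 0.058  0.1333] 151
0.025 [ 238  232   70   68 2057] ((0.550085723400116, 0.07523869723081589), (0.0865466520190239, 0.21504366397857666), 73.90225982666016) 0.02956506883748511
0.006 [ 272  228   77   49 1724] ((0.5253337621688843, -0.048820510506629944), (0.14841672778129578, 0.1476694494485855), 74.65055847167969) 0.011506693035839288
top table [ 4.62924813e-01 -6.35971181e-03  2.14268291e-04]
[241 197  15  16 186] [248.  204.1] [0.582 0.054 0.133] [0.564 0.036 0.112] [0.6   0.072 0.139]
   top [0.583  0.0544 0.1343] 161
[293 209  21  16 212] [303.  216.2] [ 0.547 -0.082  0.166] [ 0.532 -0.1    0.11 ] [ 0.571 -0.062  0.238]
   top [ 0.5423 -0.0925  0.2337] 46
[292 223  14   7  50] [298.5 226.3] [ 0.526 -0.075  0.122] [ 0.52  -0.091  0.111] [ 0.535 -0.058  0.129]
   top [ 0.5274 -0.0756  0.1247] 35
0.025 [ 217  186   52   76 1951] ((0.5542048811912537, 0.07282767444849014), (0.08518528938293457, 0.2199270874261856), 74.07672882080078) 0.029903473003515257
0.006 [ 264  187   59   76 2367] ((0.5490458607673645, -0.06857291609048843), (0.1242564246058464, 0.20001348853111267), 74.3049087524414) 0.012101783989475257
[0.58331854 0.05385092 0.13035021]
```

View pics/b.png

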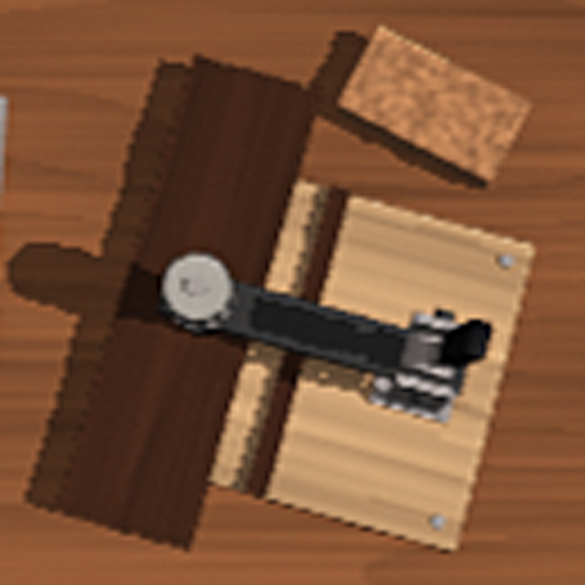

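View pics/a.png

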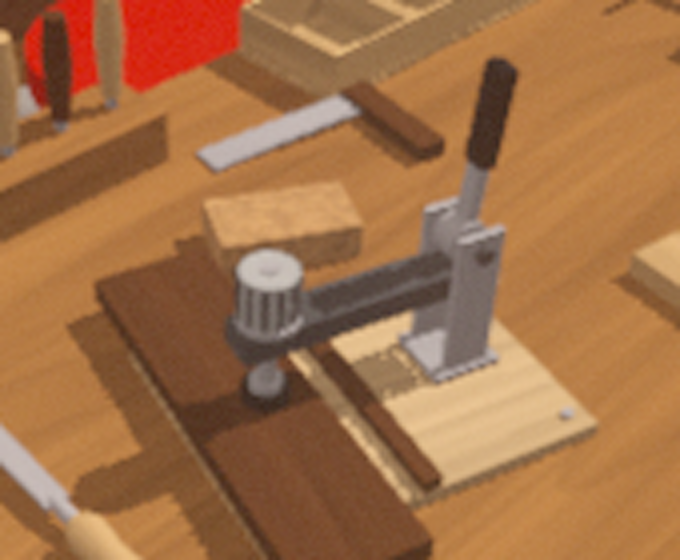

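Nut top at (0.583, 0.0545, 0.134) in both views (checks with 134 mm). The base +y runs at about 74° and the hinge is at about (0.545, -0.080). The lever is leaning about 0.1 rad outward. Next I move above the nut.

carry_out --targets '[{"tx": -20,"ty": -15,"tz": 0,"jaw": 0},{"tx": -50,"ty": -40,"tz": 0,"jaw": 0},{"tx": -82,"ty": -64,"tz": 0,"jaw": 0},{"tx": -114,"ty": -89,"tz": 0,"jaw": 0},{"tx": -146,"ty": -114,"tz": 0,"jaw": 0}]'

```text
$.targets[0]: bad value
```

carry_out --targets '[{"tx": -32,"ty": -25},{"tx": -64,"ty": -50},{"tx": -96,"ty": -75},{"tx": -128,"ty": -100},{"tx": -160,"ty": -125}]'

```text
$.targets[0]: bad value
```

carry_out --targets '[{"tx": -32,"ty": -25,"tz": 2},{"tx": -64,"ty": -50,"tz": 4},{"tx": -90,"ty": -70,"tz": 6},{"tx": -110,"ty": -86,"tz": 8},{"tx": -120,"ty": -94,"tz": 10}]'

```text
$.targets[0]: bad value
```

carry_out --targets '[{"tx": -20,"ty": -15,"tz": 0,"ax": 0,"ay": 0,"az": 0,"jaw": 0},{"tx": -50,"ty": -40,"tz": 0,"ax": 0,"ay": 0,"az": 0,"jaw": 0},{"tx": -82,"ty": -64,"tz": 0,"ax": 0,"ay": 0,"az": 0,"jaw": 0},{"tx": -114,"ty": -89,"tz": 0,"ax": 0,"ay": 0,"az": 0,"jaw": 0},{"tx": -146,"ty": -114,"tz": 0,"ax": 0,"ay": 0,"az": 0,"jaw": 0}]'

```text
time_s: 0.52
ee_pos: [0.3035, 0.4638, 0.2221]
ee_rot: [-3.141, -0.0, 2.831]
wrist_force: [0.2, 0.6, -0.0]
width: 0.0867
finger_force: 0.0
```

carry_out --targets '[{"tx": -32,"ty": -25,"tz": 0,"ax": 0,"ay": 0,"az": 0,"jaw": 0},{"tx": -64,"ty": -50,"tz": 0,"ax": 0,"ay": 0,"az": 0,"jaw": 0},{"tx": -96,"ty": -75,"tz": 0,"ax": 0,"ay": 0,"az": 0,"jaw": 0},{"tx": -128,"ty": -100,"tz": 0,"ax": 0,"ay": 0,"az": 0,"jaw": 0},{"tx": -160,"ty": -125,"tz": 0,"ax": 0,"ay": 0,"az": 0,"jaw": 0}]'

```text
time_s: 0.93
ee_pos: [0.4176, 0.2957, 0.2225]
ee_rot: [-3.142, -0.0, 2.831]
wrist_force: [0.6, 0.1, -1.0]
width: 0.0867
finger_force: 0.0
```

carry_out --targets '[{"tx": -32,"ty": -25,"tz": 2,"ax": 0,"ay": 0,"az": 0,"jaw": 0},{"tx": -64,"ty": -50,"tz": 4,"ax": 0,"ay": 0,"az": 0,"jaw": 0},{"tx": -90,"ty": -70,"tz": 6,"ax": 0,"ay": 0,"az": 0,"jaw": 0},{"tx": -110,"ty": -86,"tz": 8,"ax": 0,"ay": 0,"az": 0,"jaw": 0},{"tx": -120,"ty": -94,"tz": 10,"ax": 0,"ay": 0,"az": 0,"jaw": 0}]'

```text
time_s: 1.35
ee_pos: [0.5041, 0.1674, 0.2124]
ee_rot: [-3.141, 0.001, 2.826]
wrist_force: [0.3, -0.0, -0.1]
width: 0.0871
finger_force: 0.0
```

```bash
python3 - <<'E'
from h import *
s=observe(); print({k:np.round(v,3) for k,v in s.items()})
E
```

```text
{'time_s': np.float64(1.35), 'q': array([-0.801,  0.093,  0.425,  1.787, -0.039,  1.271,  0.889]), 'joint_velocities': array([ 0.157,  0.101,  0.098, -0.04 , -0.067, -0.042,  0.29 ]), 'effort': array([-1.1830e+00, -4.2385e+01,  1.2820e+00, -3.9335e+01, -1.9000e-02,
        1.5100e-01, -2.2000e-02]), 'ee_pos': array([0.504, 0.167, 0.212]), 'ee_rot': array([-3.141e+00,  1.000e-03,  2.826e+00]), 'wrist_force': array([ 0.254, -0.025, -0.068]), 'moment': array([-0.012,  0.049,  0.06 ]), 'finger_force': np.float64(0.0), 'width': np.float64(0.087)}
```

carry_out --targets '[{"tx": -25,"ty": -19,"tz": 0,"ax": 0,"ay": 0,"az": 0,"jaw": 0},{"tx": -55,"ty": -42,"tz": 0,"ax": 0,"ay": 0,"az": 0,"jaw": 0},{"tx": -85,"ty": -65,"tz": 0,"ax": 0,"ay": 0,"az": 0,"jaw": 0},{"tx": -105,"ty": -80,"tz": 0,"ax": 0,"ay": 0,"az": 0,"jaw": 0},{"tx": -110,"ty": -84,"tz": 0,"ax": 0,"ay": 0,"az": 0,"jaw": 0}]'

```text
time_s: 1.77
ee_pos: [0.5831, 0.0526, 0.2123]
ee_rot: [-3.139, 0.001, 2.825]
wrist_force: [-0.2, -0.1, -0.8]
width: 0.0869
finger_force: 0.0
```

carry_out --targets '[{"tx": 0,"ty": 0,"tz": 0,"ax": 0,"ay": 0,"az": 0,"jaw": 0},{"tx": 0,"ty": 0,"tz": 0,"ax": 0,"ay": 0,"az": 0,"jaw": 0}]'

```text
time_s: 1.93
ee_pos: [0.581, 0.0586, 0.2121]
ee_rot: [-3.141, -0.001, 2.831]
wrist_force: [0.6, 0.1, 0.1]
width: 0.0869
finger_force: 0.0
```

```bash
python3 - <<'E'
from h import *
s=observe(); print({k:np.round(v,3) for k,v in s.items()})
p,d=get_image('wrist');cv2.imwrite("pics/w1.png",p[:,:,::-1]);P=cloud('wrist',d,s)
m=(d>0)&(P[...,2]>.125)&(P[...,2]<.142)&(np.hypot(P[...,0]-.583,P[...,1]-.0545)<.03)
c,r=cv2.minEnclosingCircle(P[m][:,:2].astype(np.float32));print(m.sum(),c,r,P[m].mean(0),np.median(P[m][:,2]))
v,u=np.nonzero(m);print(u.min(),u.max(),v.min(),v.max())
E
```

```text
{'time_s': np.float64(1.933), 'q': array([-0.626,  0.218,  0.527,  1.668, -0.114,  1.287,  1.183]), 'joint_velocities': array([-0.023, -0.011, -0.02 ,  0.007, -0.003,  0.001, -0.001]), 'effort': array([ 2.0660e+00, -4.9294e+01,  6.5700e+00, -3.9795e+01,  2.3500e-01,
        3.1000e-02,  1.4600e-01]), 'ee_pos': array([0.581, 0.059, 0.212]), 'ee_rot': array([-3.141e+00, -1.000e-03,  2.831e+00]), 'wrist_force': array([0.555, 0.093, 0.137]), 'moment': array([ 0.063, -0.002,  0.023]), 'finger_force': np.float64(0.0), 'width': np.float64(0.087)}
2145 (0.5837740302085876, 0.053349148482084274) 0.020504441112279892 [0.58244899 0.0537945  0.13372932] 0.13388075428192814
226 280 176 230
```

View pics/w1.png

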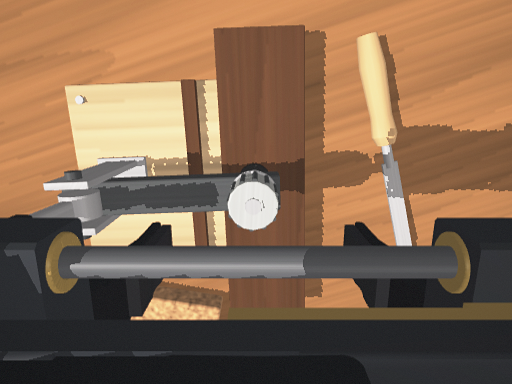

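The wrist picture shows the nut at (253,203), which puts its axis at (0.583, 0.054) with the top at 0.134. Descend.

carry_out --targets '[{"tx": -3,"ty": -4,"tz": 20,"ax": 0,"ay": 0,"az": 0,"jaw": 0},{"tx": -3,"ty": -4,"tz": 50,"ax": 0,"ay": 0,"az": 0,"jaw": 0},{"tx": -3,"ty": -4,"tz": 80,"ax": 0,"ay": 0,"az": 0,"jaw": 0},{"tx": -3,"ty": -4,"tz": 100,"ax": 0,"ay": 0,"az": 0,"jaw": 0},{"tx": -3,"ty": -4,"tz": 110,"ax": 0,"ay": 0,"az": 0,"jaw": 0}]'

```text
time_s: 2.4
ee_pos: [0.5808, 0.0552, 0.0997]
ee_rot: [-3.14, -0.004, 2.834]
wrist_force: [0.4, -0.2, -0.0]
width: 0.087
finger_force: 0.0
```

carry_out --targets '[{"tx": 0,"ty": 0,"tz": 0,"ax": 0,"ay": 0,"az": 0,"jaw": 0},{"tx": 0,"ty": 0,"tz": 0,"ax": 0,"ay": 0,"az": 0,"jaw": 0},{"tx": 0,"ty": 0,"tz": 0,"ax": 0,"ay": 0,"az": 0,"jaw": 0}]'

```text
time_s: 2.65
ee_pos: [0.5841, 0.0539, 0.1042]
ee_rot: [3.14, 0.002, 2.832]
wrist_force: [-0.1, -0.5, -0.1]
width: 0.0868
finger_force: 0.0
```

```bash
python3 - <<'E'
from h import *
s=observe(); print({k:np.round(v,4) for k,v in s.items()})
A=R.from_euler('xyz',s['ee_rot']).as_matrix(); print('tool delta to nut mm',(A.T@(np.array([.583,.054,.1013])-s['ee_pos'])*1000).round(1))
E
```

```text
{'time_s': np.float64(2.65), 'q': array([-0.5935,  0.3181,  0.511 ,  1.7887, -0.1751,  1.0775,  1.2398]), 'joint_velocities': array([ 0.0038, -0.0038,  0.0039, -0.0035, -0.0013, -0.0036,  0.0009]), 'effort': array([-2.36500e-01, -5.25942e+01,  6.52920e+00, -3.51275e+01,
       -2.80000e-03,  1.08500e-01, -5.00000e-03]), 'ee_pos': array([0.5841, 0.0539, 0.1042]), 'ee_rot': array([3.1403e+00, 1.8000e-03, 2.8316e+00]), 'wrist_force': array([-0.1208, -0.4559, -0.0954]), 'moment': array([-0.01  , -0.0463,  0.0324]), 'finger_force': np.float64(0.0), 'width': np.float64(0.0868)}
tool delta to nut mm [ 1.  -0.2  2.9]
```

carry_out --targets '[{"tx": 1,"ty": 0,"tz": 1,"ax": 0,"ay": 0,"az": 0,"jaw": 1},{"tx": 1,"ty": 0,"tz": 2,"ax": 0,"ay": 0,"az": 0,"jaw": 1},{"tx": 1,"ty": 0,"tz": 2,"ax": 0,"ay": 0,"az": 0,"jaw": 1},{"tx": 1,"ty": 0,"tz": 2,"ax": 0,"ay": 0,"az": 0,"jaw": 1},{"tx": 1,"ty": 0,"tz": 2,"ax": 0,"ay": 0,"az": 0,"jaw": 1}]' --squeeze 60

```text
time_s: 3.07
ee_pos: [0.5823, 0.0535, 0.1008]
ee_rot: [3.141, 0.0, 2.831]
wrist_force: [0.1, 0.2, -0.1]
width: 0.0613
finger_force: 0.0
```

carry_out --targets '[{"tx": 0,"ty": 0,"tz": 0,"ax": 0,"ay": 0,"az": 0,"jaw": 1},{"tx": 0,"ty": 0,"tz": 0,"ax": 0,"ay": 0,"az": 0,"jaw": 1},{"tx": 0,"ty": 0,"tz": 0,"ax": 0,"ay": 0,"az": 0,"jaw": 1},{"tx": 0,"ty": 0,"tz": 0,"ax": 0,"ay": 0,"az": 0,"jaw": 1}]'

```text
time_s: 3.4
ee_pos: [0.5826, 0.0544, 0.1006]
ee_rot: [3.14, 0.0, 2.831]
wrist_force: [1.5, 0.8, -0.0]
width: 0.0369
finger_force: 60.0
```

```bash
cat > o.py <<'E'
from h import *
s=observe();print(round(s['time_s'],2),'p',np.round(s['ee_pos'],4),'r',np.round(s['ee_rot'],4),'q7',round(s['q'][6],3),'tau7',round(s['effort'][6],3),'F',np.round(s['wrist_force'],1),'M',np.round(s['moment'],3),'w',round(float(s['width']),4),'ff',round(float(s['finger_force']),1))
E
python3 o.py
```

```text
3.4 p [0.5826 0.0544 0.1006] r [3.1404e+00 3.0000e-04 2.8313e+00] q7 1.24 tau7 0.053 F [ 1.5  0.8 -0. ] M [ 0.12  -0.147 -0.079] w 0.0369 ff 60.0
```

carry_out --targets '[{"tx": 0,"ty": 0,"tz": 0,"ax": 0,"ay": 0,"az": 1.5,"jaw": 1},{"tx": 0,"ty": 0,"tz": 0,"ax": 0,"ay": 0,"az": 3,"jaw": 1},{"tx": 0,"ty": 0,"tz": 0,"ax": 0,"ay": 0,"az": 4.5,"jaw": 1},{"tx": 0,"ty": 0,"tz": 0,"ax": 0,"ay": 0,"az": 6,"jaw": 1}]'

```text
time_s: 3.73
ee_pos: [0.5826, 0.0544, 0.1006]
ee_rot: [3.141, 0.0, 2.724]
wrist_force: [3.7, 5.0, -1.7]
width: 0.0368
finger_force: 60.0
```

```bash
python3 o.py
```

```text
3.73 p [0.5826 0.0544 0.1006] r [3.1407e+00 3.0000e-04 2.7243e+00] q7 1.139 tau7 0.122 F [ 3.7  5.  -1.7] M [ 0.936 -0.58   0.498] w 0.0368 ff 60.0
```

carry_out --targets '[{"tx": 0,"ty": 0,"tz": 0,"ax": 0,"ay": 0,"az": 1.5,"jaw": 1},{"tx": 0,"ty": 0,"tz": 0,"ax": 0,"ay": 0,"az": 3,"jaw": 1},{"tx": 0,"ty": 0,"tz": 0,"ax": 0,"ay": 0,"az": 4.5,"jaw": 1}]'

```text
time_s: 3.98
ee_pos: [0.5826, 0.0544, 0.1007]
ee_rot: [3.141, 0.0, 2.646]
wrist_force: [3.3, 4.4, -2.9]
width: 0.0368
finger_force: 60.0
```

```bash
python3 o.py
```

```text
3.98 p [0.5826 0.0544 0.1007] r [3.1406e+00 3.0000e-04 2.6457e+00] q7 1.065 tau7 0.117 F [ 3.3  4.4 -2.9] M [ 0.963 -0.623  0.474] w 0.0368 ff 60.0
```

carry_out --targets '[{"tx": 0,"ty": 0,"tz": 0,"ax": 0,"ay": 0,"az": 1.5,"jaw": 1},{"tx": 0,"ty": 0,"tz": 0,"ax": 0,"ay": 0,"az": 3,"jaw": 1},{"tx": 0,"ty": 0,"tz": 0,"ax": 0,"ay": 0,"az": 4.5,"jaw": 1}]'

```text
time_s: 4.23
ee_pos: [0.5826, 0.0544, 0.1006]
ee_rot: [3.141, 0.0, 2.567]
wrist_force: [3.2, 5.1, -2.9]
width: 0.0367
finger_force: 60.0
```

```bash
python3 o.py
```

```text
4.23 p [0.5826 0.0544 0.1006] r [3.1406e+00 3.0000e-04 2.5673e+00] q7 0.991 tau7 0.116 F [ 3.2  5.1 -2.9] M [ 0.949 -0.655  0.492] w 0.0367 ff 60.0
```

Mz is level at about 0.49 N·m, so the foot is still in the air. I continue in small steps.

carry_out --targets '[{"tx": 0,"ty": 0,"tz": 0,"ax": 0,"ay": 0,"az": 1.5,"jaw": 1},{"tx": 0,"ty": 0,"tz": 0,"ax": 0,"ay": 0,"az": 3,"jaw": 1},{"tx": 0,"ty": 0,"tz": 0,"ax": 0,"ay": 0,"az": 4.5,"jaw": 1}]'

```text
time_s: 4.48
ee_pos: [0.5826, 0.0545, 0.1006]
ee_rot: [3.14, 0.0, 2.489]
wrist_force: [3.1, 4.7, -2.7]
width: 0.0369
finger_force: 60.0
```

```bash
python3 o.py
```

```text
4.48 p [0.5826 0.0545 0.1006] r [3.1405e+00 2.0000e-04 2.4887e+00] q7 0.917 tau7 0.115 F [ 3.1  4.7 -2.7] M [ 0.912 -0.654  0.525] w 0.0369 ff 60.0
```

carry_out --targets '[{"tx": 0,"ty": 0,"tz": 0,"ax": 0,"ay": 0,"az": 1.5,"jaw": 1},{"tx": 0,"ty": 0,"tz": 0,"ax": 0,"ay": 0,"az": 3,"jaw": 1},{"tx": 0,"ty": 0,"tz": 0,"ax": 0,"ay": 0,"az": 4.5,"jaw": 1}]'

```text
time_s: 4.73
ee_pos: [0.5826, 0.0545, 0.1006]
ee_rot: [3.14, 0.0, 2.41]
wrist_force: [3.7, 5.4, -2.6]
width: 0.0372
finger_force: 60.0
```

```bash
python3 o.py
```

```text
4.73 p [0.5826 0.0545 0.1006] r [3.1405e+00 1.0000e-04 2.4103e+00] q7 0.843 tau7 0.114 F [ 3.7  5.4 -2.6] M [ 1.026 -0.679  0.455] w 0.0372 ff 60.0
```

carry_out --targets '[{"tx": 0,"ty": 0,"tz": 0,"ax": 0,"ay": 0,"az": 1.5,"jaw": 1},{"tx": 0,"ty": 0,"tz": 0,"ax": 0,"ay": 0,"az": 3,"jaw": 1},{"tx": 0,"ty": 0,"tz": 0,"ax": 0,"ay": 0,"az": 4.5,"jaw": 1}]'

```text
time_s: 4.98
ee_pos: [0.5827, 0.0546, 0.1006]
ee_rot: [3.14, 0.0, 2.332]
wrist_force: [4.7, 4.7, -3.0]
width: 0.0369
finger_force: 60.0
```

```bash
python3 o.py
```

```text
4.98 p [0.5827 0.0546 0.1006] r [3.1403e+00 1.0000e-04 2.3317e+00] q7 0.77 tau7 0.113 F [ 4.7  4.7 -3. ] M [ 0.995 -0.705  0.555] w 0.0369 ff 60.0
```

carry_out --targets '[{"tx": 0,"ty": 0,"tz": 0,"ax": 0,"ay": 0,"az": 1.5,"jaw": 1},{"tx": 0,"ty": 0,"tz": 0,"ax": 0,"ay": 0,"az": 3,"jaw": 1}]'

```text
time_s: 5.15
ee_pos: [0.5827, 0.0546, 0.1007]
ee_rot: [3.14, 0.0, 2.279]
wrist_force: [3.3, 4.9, -2.9]
width: 0.0371
finger_force: 60.0
```

```bash
python3 o.py
```

```text
5.15 p [0.5827 0.0546 0.1007] r [3.1403e+00 1.0000e-04 2.2794e+00] q7 0.721 tau7 0.112 F [ 3.3  4.9 -2.9] M [ 1.061 -0.807  0.488] w 0.0371 ff 60.0
```

carry_out --targets '[{"tx": 0,"ty": 0,"tz": 0,"ax": 0,"ay": 0,"az": 1.5,"jaw": 1},{"tx": 0,"ty": 0,"tz": 0,"ax": 0,"ay": 0,"az": 3,"jaw": 1}]'

```text
time_s: 5.32
ee_pos: [0.5827, 0.0546, 0.1006]
ee_rot: [3.14, 0.0, 2.227]
wrist_force: [4.4, 4.1, -3.3]
width: 0.0367
finger_force: 60.0
```

```bash
python3 o.py
```

```text
5.32 p [0.5827 0.0546 0.1006] r [3.1403 0.     2.227 ] q7 0.672 tau7 0.112 F [ 4.4  4.1 -3.3] M [ 1.065 -0.783  0.555] w 0.0367 ff 60.0
```

carry_out --targets '[{"tx": 0,"ty": 0,"tz": 0,"ax": 0,"ay": 0,"az": 1.5,"jaw": 1},{"tx": 0,"ty": 0,"tz": 0,"ax": 0,"ay": 0,"az": 3,"jaw": 1}]'

```text
time_s: 5.48
ee_pos: [0.5828, 0.0546, 0.1007]
ee_rot: [3.14, -0.0, 2.175]
wrist_force: [4.7, 4.8, -2.8]
width: 0.037
finger_force: 60.0
```

```bash
python3 o.py
```

```text
5.48 p [0.5828 0.0546 0.1007] r [ 3.1402 -0.      2.1747] q7 0.623 tau7 0.111 F [ 4.7  4.8 -2.8] M [ 1.047 -0.816  0.491] w 0.037 ff 60.0
```

carry_out --targets '[{"tx": 0,"ty": 0,"tz": 0,"ax": 0,"ay": 0,"az": 1.5,"jaw": 1},{"tx": 0,"ty": 0,"tz": 0,"ax": 0,"ay": 0,"az": 3,"jaw": 1}]'

```text
time_s: 5.65
ee_pos: [0.5828, 0.0547, 0.1006]
ee_rot: [3.14, -0.0, 2.122]
wrist_force: [4.1, 6.6, -3.8]
width: 0.0368
finger_force: 60.0
```

```bash
python3 o.py
```

```text
5.65 p [0.5828 0.0547 0.1006] r [ 3.1401e+00 -1.0000e-04  2.1224e+00] q7 0.574 tau7 0.11 F [ 4.1  6.6 -3.8] M [ 1.079 -0.838  0.509] w 0.0368 ff 60.0
```

carry_out --targets '[{"tx": 0,"ty": 0,"tz": 0,"ax": 0,"ay": 0,"az": 1.5,"jaw": 1},{"tx": 0,"ty": 0,"tz": 0,"ax": 0,"ay": 0,"az": 3,"jaw": 1}]'

```text
time_s: 5.82
ee_pos: [0.5828, 0.0547, 0.1006]
ee_rot: [3.14, -0.0, 2.07]
wrist_force: [4.8, 6.1, -3.8]
width: 0.0365
finger_force: 60.0
```

```bash
python3 o.py
```

```text
5.82 p [0.5828 0.0547 0.1006] r [ 3.1401e+00 -2.0000e-04  2.0701e+00] q7 0.525 tau7 0.11 F [ 4.8  6.1 -3.8] M [ 1.021 -0.926  0.528] w 0.0365 ff 60.0
```

carry_out --targets '[{"tx": 0,"ty": 0,"tz": 0,"ax": 0,"ay": 0,"az": 1.5,"jaw": 1},{"tx": 0,"ty": 0,"tz": 0,"ax": 0,"ay": 0,"az": 3,"jaw": 1}]'

```text
time_s: 5.98
ee_pos: [0.5829, 0.0547, 0.1007]
ee_rot: [3.14, -0.0, 2.018]
wrist_force: [5.2, 5.5, -3.6]
width: 0.0374
finger_force: 60.0
```

```bash
python3 o.py
```

```text
5.98 p [0.5829 0.0547 0.1007] r [ 3.1400e+00 -2.0000e-04  2.0176e+00] q7 0.477 tau7 0.109 F [ 5.2  5.5 -3.6] M [ 1.109 -0.901  0.476] w 0.0374 ff 60.0
```

carry_out --targets '[{"tx": 0,"ty": 0,"tz": 0,"ax": 0,"ay": 0,"az": 1.5,"jaw": 1},{"tx": 0,"ty": 0,"tz": 0,"ax": 0,"ay": 0,"az": 3,"jaw": 1}]'

```text
time_s: 6.15
ee_pos: [0.5829, 0.0547, 0.1007]
ee_rot: [3.14, -0.0, 1.965]
wrist_force: [5.4, 5.4, -3.6]
width: 0.0373
finger_force: 60.0
```

```bash
python3 o.py
```

```text
6.15 p [0.5829 0.0547 0.1007] r [ 3.1400e+00 -3.0000e-04  1.9652e+00] q7 0.428 tau7 0.108 F [ 5.4  5.4 -3.6] M [ 1.023 -0.908  0.552] w 0.0373 ff 60.0
```

carry_out --targets '[{"tx": 0,"ty": 0,"tz": 0,"ax": 0,"ay": 0,"az": 1.5,"jaw": 1},{"tx": 0,"ty": 0,"tz": 0,"ax": 0,"ay": 0,"az": 3,"jaw": 1}]'

```text
time_s: 6.32
ee_pos: [0.583, 0.0547, 0.1007]
ee_rot: [3.14, -0.0, 1.913]
wrist_force: [4.7, 5.1, -3.0]
width: 0.037
finger_force: 60.0
```

```bash
python3 o.py
```

```text
6.32 p [0.583  0.0547 0.1007] r [ 3.1399e+00 -3.0000e-04  1.9130e+00] q7 0.379 tau7 0.103 F [ 4.7  5.1 -3. ] M [ 1.041 -1.025  0.532] w 0.037 ff 60.0
```

carry_out --targets '[{"tx": 0,"ty": 0,"tz": 0,"ax": 0,"ay": 0,"az": 1.5,"jaw": 1},{"tx": 0,"ty": 0,"tz": 0,"ax": 0,"ay": 0,"az": 3,"jaw": 1}]'

```text
time_s: 6.48
ee_pos: [0.5829, 0.0547, 0.1007]
ee_rot: [3.14, -0.0, 1.861]
wrist_force: [4.5, 5.4, -4.3]
width: 0.037
finger_force: 60.0
```

```bash
python3 o.py
```

```text
6.48 p [0.5829 0.0547 0.1007] r [ 3.1399e+00 -4.0000e-04  1.8606e+00] q7 0.331 tau7 0.05 F [ 4.5  5.4 -4.3] M [ 1.04  -0.975  0.482] w 0.037 ff 60.0
```

carry_out --targets '[{"tx": 0,"ty": 0,"tz": 0,"ax": 0,"ay": 0,"az": 1.5,"jaw": 1},{"tx": 0,"ty": 0,"tz": 0,"ax": 0,"ay": 0,"az": 3,"jaw": 1}]'

```text
time_s: 6.65
ee_pos: [0.583, 0.0547, 0.1007]
ee_rot: [3.14, -0.0, 1.808]
wrist_force: [5.9, 4.6, -4.2]
width: 0.0371
finger_force: 60.0
```

```bash
python3 o.py
```

```text
6.65 p [0.583  0.0547 0.1007] r [ 3.1399e+00 -5.0000e-04  1.8084e+00] q7 0.282 tau7 -0.001 F [ 5.9  4.6 -4.2] M [ 1.032 -0.981  0.607] w 0.0371 ff 60.0
```

Joint-7 torque has started a clean climb of about 1 N·m/rad, with contact at yaw ≈ 1.918. The knee should come near yaw ≈ 1.72.

carry_out --targets '[{"tx": 0,"ty": 0,"tz": 0,"ax": 0,"ay": 0,"az": 1.5,"jaw": 1},{"tx": 0,"ty": 0,"tz": 0,"ax": 0,"ay": 0,"az": 3,"jaw": 1}]'

```text
time_s: 6.82
ee_pos: [0.583, 0.0547, 0.1007]
ee_rot: [3.14, -0.001, 1.756]
wrist_force: [5.4, 4.7, -3.5]
width: 0.037
finger_force: 60.0
```

```bash
python3 o.py
```

```text
6.82 p [0.583  0.0547 0.1007] r [ 3.1398e+00 -5.0000e-04  1.7561e+00] q7 0.234 tau7 -0.051 F [ 5.4  4.7 -3.5] M [ 1.055 -0.997  0.621] w 0.037 ff 60.0
```

carry_out --targets '[{"tx": 0,"ty": 0,"tz": 0,"ax": 0,"ay": 0,"az": 1,"jaw": 1},{"tx": 0,"ty": 0,"tz": 0,"ax": 0,"ay": 0,"az": 2,"jaw": 1}]'

```text
time_s: 6.98
ee_pos: [0.583, 0.0547, 0.1007]
ee_rot: [3.14, -0.0, 1.722]
wrist_force: [5.2, 5.0, -3.9]
width: 0.037
finger_force: 60.0
```

```bash
python3 o.py
```

```text
6.98 p [0.583  0.0547 0.1007] r [ 3.1399e+00 -5.0000e-04  1.7216e+00] q7 0.202 tau7 -0.326 F [ 5.2  5.  -3.9] M [ 0.985 -1.05   0.753] w 0.037 ff 60.0
```

carry_out --targets '[{"tx": 0,"ty": 0,"tz": 0,"ax": 0,"ay": 0,"az": 0.5,"jaw": 1},{"tx": 0,"ty": 0,"tz": 0,"ax": 0,"ay": 0,"az": 1,"jaw": 1}]'

```text
time_s: 7.15
ee_pos: [0.583, 0.0546, 0.1007]
ee_rot: [3.14, -0.001, 1.705]
wrist_force: [5.6, 5.4, -3.9]
width: 0.0366
finger_force: 60.0
```

```bash
python3 o.py
```

```text
7.15 p [0.583  0.0546 0.1007] r [ 3.1398e+00 -5.0000e-04  1.7045e+00] q7 0.187 tau7 -0.542 F [ 5.6  5.4 -3.9] M [ 0.98  -1.009  0.746] w 0.0366 ff 60.0
```

Mz is 0.75, against a 0.51 baseline: +0.24 N·m after about 0.21 rad of contact, so the foot is set. Now release, lift, and turn so that tool x lies along the base +y.

carry_out --targets '[{"tx": 0,"ty": 0,"tz": 0,"ax": 0,"ay": 0,"az": 0,"jaw": 0},{"tx": 0,"ty": 0,"tz": 0,"ax": 0,"ay": 0,"az": 0,"jaw": 0},{"tx": 0,"ty": 0,"tz": 0,"ax": 0,"ay": 0,"az": 0,"jaw": 0},{"tx": 0,"ty": 0,"tz": 0,"ax": 0,"ay": 0,"az": 0,"jaw": 0},{"tx": 0,"ty": 0,"tz": 0,"ax": 0,"ay": 0,"az": 0,"jaw": 0}]'

```text
time_s: 7.57
ee_pos: [0.582, 0.0529, 0.1005]
ee_rot: [-3.141, 0.0, 1.704]
wrist_force: [-0.2, -0.5, 0.3]
width: 0.0627
finger_force: 0.0
```

carry_out --targets '[{"tx": 0,"ty": 0,"tz": -15,"ax": 0,"ay": 0,"az": 0,"jaw": 0},{"tx": 0,"ty": 0,"tz": -45,"ax": 0,"ay": 0,"az": 0,"jaw": 0},{"tx": 0,"ty": 0,"tz": -80,"ax": 0,"ay": 0,"az": 5,"jaw": 0},{"tx": 0,"ty": 0,"tz": -105,"ax": 0,"ay": 0,"az": 11,"jaw": 1},{"tx": 0,"ty": 0,"tz": -115,"ax": 0,"ay": 0,"az": 17,"jaw": 1}]' --squeeze 20

```text
time_s: 7.98
ee_pos: [0.5837, 0.0529, 0.2195]
ee_rot: [3.138, -0.002, 1.402]
wrist_force: [0.3, 0.1, 0.0]
width: 0.0789
finger_force: 0.0
```

carry_out --targets '[{"tx": 0,"ty": 0,"tz": 0,"ax": 0,"ay": 0,"az": 4,"jaw": 1},{"tx": 0,"ty": 0,"tz": 0,"ax": 0,"ay": 0,"az": 6.5,"jaw": 1},{"tx": 0,"ty": 0,"tz": 0,"ax": 0,"ay": 0,"az": 6.5,"jaw": 1},{"tx": 0,"ty": 0,"tz": 0,"ax": 0,"ay": 0,"az": 6.5,"jaw": 1},{"tx": 0,"ty": 0,"tz": 0,"ax": 0,"ay": 0,"az": 6.5,"jaw": 1}]'

```text
time_s: 8.4
ee_pos: [0.5821, 0.0533, 0.2154]
ee_rot: [-3.141, 0.0, 1.296]
wrist_force: [0.1, 1.1, 0.1]
width: 0.0482
finger_force: 0.0
```

```bash
cat >> o.py <<'E'
a=np.radians(74.2);Y=np.array([np.cos(a),np.sin(a)]);X=np.array([Y[1],-Y[0]])
r=s['ee_pos'][:2]-(np.array([.583,.054])-.14*Y)
print('rel hinge y %.4f x %.4f z %.4f'%(r@Y,r@X,s['ee_pos'][2]), 'F base x,y',(s['wrist_force'][:2]@X).round(1),(s['wrist_force'][:2]@Y).round(1),'qd',np.round(np.abs(s['joint_velocities']).max(),2))
E
python3 o.py; python3 - <<'E'
from h import *
p,d=get_image('top');cv2.imwrite("pics/t2.png",cv2.resize(p[140:270,195:345],None,fx=4,fy=4,interpolation=2)[:,:,::-1])
p,d=get_image('side');P=cloud('side',d)
m=(d>0)&(P[...,2]>.19)&(P[...,2]<.25)&(np.hypot(P[...,0]-.541,P[...,1]+.09)<.03)
print('lever top',P[m].mean(0).round(4),P[m].max(0).round(4),m.sum())
E
```

```text
8.4 p [0.5821 0.0533 0.2154] r [-3.1412e+00  3.0000e-04  1.2962e+00] q7 -0.27 tau7 -0.037 F [0.1 1.1 0.1] M [-0.106  0.057 -0.02 ] w 0.0482 ff 0.0
rel hinge y 0.1391 x -0.0007 z 0.2154 F base x,y -0.2 1.1 qd 0.01
lever top [ 0.5395 -0.0859  0.214 ] [ 0.5545 -0.079   0.2353] 157
```

carry_out --targets '[{"tx": 0,"ty": 1,"tz": 0,"ax": 0,"ay": 0,"az": 0,"jaw": 1},{"tx": -10,"ty": 1,"tz": 0,"ax": 0,"ay": 0,"az": 0,"jaw": 1},{"tx": -35,"ty": 1,"tz": 5,"ax": 0,"ay": 0,"az": 0,"jaw": 1},{"tx": -60,"ty": 1,"tz": 10,"ax": 0,"ay": 0,"az": 0,"jaw": 1},{"tx": -85,"ty": 1,"tz": 15,"ax": 0,"ay": 0,"az": 0,"jaw": 1}]'

```text
time_s: 8.92
ee_pos: [0.5595, -0.0303, 0.2004]
ee_rot: [3.141, 0.0, 1.295]
wrist_force: [-0.2, 0.1, 0.4]
width: 0.0071
finger_force: 0.0
```

carry_out --targets '[{"tx": -10,"ty": 0,"tz": 3,"ax": 0,"ay": 0,"az": 0,"jaw": 1},{"tx": -19,"ty": 0,"tz": 5,"ax": 0,"ay": 0,"az": 0,"jaw": 1},{"tx": -19,"ty": 0,"tz": 5,"ax": 0,"ay": 0,"az": 0,"jaw": 1},{"tx": -19,"ty": 0,"tz": 5,"ax": 0,"ay": 0,"az": 0,"jaw": 1},{"tx": -19,"ty": 0,"tz": 5,"ax": 0,"ay": 0,"az": 0,"jaw": 1}]'

```text
time_s: 9.33
ee_pos: [0.5554, -0.0454, 0.1957]
ee_rot: [3.141, -0.0, 1.297]
wrist_force: [-0.9, -0.6, -0.2]
width: 0.0007
finger_force: 0.0
```

```bash
python3 o.py;python3 - <<'E'
from h import *
p,d=get_image('side');cv2.imwrite("pics/s3.png",cv2.resize(p[130:290,200:400],None,fx=4,fy=3.75)[:,:,::-1][:600,:800])
E
```

```text
9.33 p [ 0.5554 -0.0454  0.1957] r [ 3.1414e+00 -3.0000e-04  1.2966e+00] q7 -0.116 tau7 0.014 F [-0.9 -0.6 -0.2] M [-0.055  0.071 -0.015] w 0.0007 ff 0.0
rel hinge y 0.0368 x 0.0005 z 0.1957 F base x,y -0.7 -0.8 qd 0.0
```

View pics/s3.png

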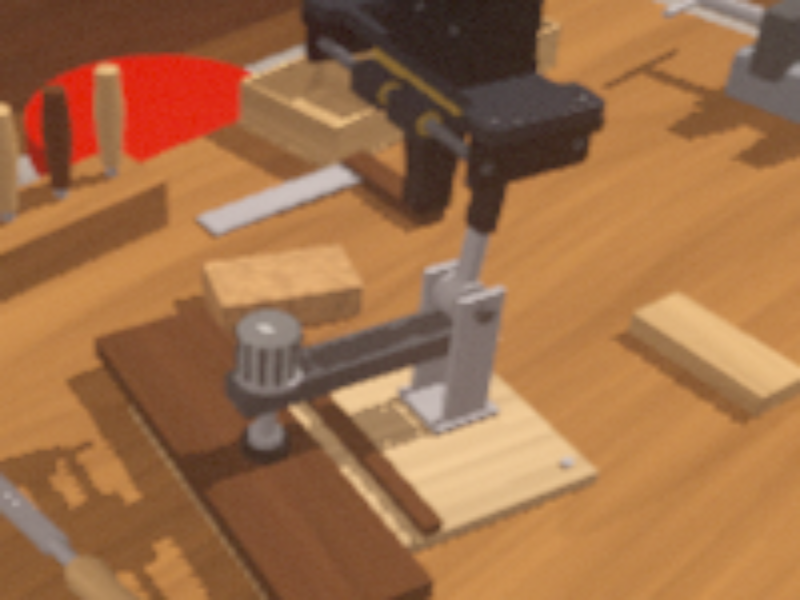

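The side view shows the foot down on the wood at (265,445) and the shut fingers on the inner side of the lever. Start the push.

carry_out --targets '[{"tx": -15,"ty": 0,"tz": 0,"ax": 0,"ay": 0,"az": 0,"jaw": 1},{"tx": -26,"ty": 0,"tz": 0,"ax": 0,"ay": 0,"az": 0,"jaw": 1},{"tx": -34,"ty": 0,"tz": 0,"ax": 0,"ay": 0,"az": 0,"jaw": 1},{"tx": -40,"ty": 0,"tz": 0,"ax": 0,"ay": 0,"az": 0,"jaw": 1},{"tx": -46,"ty": 0,"tz": 0,"ax": 0,"ay": 0,"az": 0,"jaw": 1}]'

```text
time_s: 9.8
ee_pos: [0.5423, -0.091, 0.1955]
ee_rot: [-3.141, -0.001, 1.295]
wrist_force: [1.9, 5.0, -0.9]
width: 0.0003
finger_force: 2.2
```

```bash
python3 o.py
```

```text
9.8 p [ 0.5423 -0.091   0.1955] r [-3.1414e+00 -1.3000e-03  1.2951e+00] q7 -0.039 tau7 -0.234 F [ 1.9  5.  -0.9] M [ 1.049 -0.267 -0.009] w 0.0003 ff 2.2
rel hinge y -0.0106 x 0.0003 z 0.1955 F base x,y 0.5 5.4 qd 0.12
```

carry_out --targets '[{"tx": -5,"ty": 0,"tz": 1,"ax": 0,"ay": 0,"az": 0,"jaw": 1},{"tx": -10,"ty": 0,"tz": 3,"ax": 0,"ay": 0,"az": 0,"jaw": 1},{"tx": -15,"ty": 0,"tz": 4,"ax": 0,"ay": 0,"az": 0,"jaw": 1}]'

```text
time_s: 10.05
ee_pos: [0.5382, -0.1054, 0.1914]
ee_rot: [-3.141, -0.001, 1.295]
wrist_force: [1.6, 4.7, -0.1]
width: 0.0001
finger_force: 2.1
```

```bash
python3 o.py
```

```text
10.05 p [ 0.5382 -0.1054  0.1914] r [-3.1415e+00 -7.0000e-04  1.2954e+00] q7 -0.009 tau7 -0.239 F [ 1.6  4.7 -0.1] M [ 1.056 -0.249 -0.029] w 0.0001 ff 2.1
rel hinge y -0.0256 x 0.0003 z 0.1914 F base x,y 0.3 5.0 qd 0.11
```

carry_out --targets '[{"tx": -5,"ty": 0,"tz": 2,"ax": 0,"ay": 0,"az": 0,"jaw": 1},{"tx": -10,"ty": 0,"tz": 4,"ax": 0,"ay": 0,"az": 0,"jaw": 1},{"tx": -17,"ty": 0,"tz": 9,"ax": 0,"ay": 0,"az": 0,"jaw": 1},{"tx": -25,"ty": 0,"tz": 15,"ax": 0,"ay": 0,"az": 0,"jaw": 1}]'

```text
time_s: 10.38
ee_pos: [0.5316, -0.1294, 0.1767]
ee_rot: [3.141, -0.001, 1.296]
wrist_force: [2.1, 5.1, 0.1]
width: 0.0005
finger_force: 2.1
```

```bash
python3 o.py
```

```text
10.38 p [ 0.5316 -0.1294  0.1767] r [ 3.1413e+00 -7.0000e-04  1.2958e+00] q7 0.05 tau7 -0.613 F [2.1 5.1 0.1] M [ 1.093 -0.238  0.034] w 0.0005 ff 2.1
rel hinge y -0.0505 x 0.0005 z 0.1767 F base x,y 0.6 5.5 qd 0.25
```

carry_out --targets '[{"tx": -6,"ty": 0,"tz": 6,"ax": 0,"ay": 0,"az": 0,"jaw": 1},{"tx": -12,"ty": 0,"tz": 12,"ax": 0,"ay": 0,"az": 0,"jaw": 1},{"tx": -17,"ty": 0,"tz": 19,"ax": 0,"ay": 0,"az": 0,"jaw": 1},{"tx": -21,"ty": 0,"tz": 26,"ax": 0,"ay": 0,"az": 0,"jaw": 1}]'

```text
time_s: 10.72
ee_pos: [0.5257, -0.1505, 0.1502]
ee_rot: [3.141, 0.0, 1.295]
wrist_force: [0.8, 3.3, 2.4]
width: 0.0005
finger_force: 2.0
```

```bash
python3 o.py
```

```text
10.72 p [ 0.5257 -0.1505  0.1502] r [3.1411e+00 1.0000e-04 1.2945e+00] q7 0.115 tau7 -0.33 F [0.8 3.3 2.4] M [ 0.727 -0.254  0.001] w 0.0005 ff 2.0
rel hinge y -0.0724 x 0.0006 z 0.1502 F base x,y -0.2 3.3 qd 0.17
```

Now down to the stop at z ≈ 0.116.

carry_out --targets '[{"tx": -3,"ty": 0,"tz": 7,"ax": 0,"ay": 0,"az": 0,"jaw": 1},{"tx": -5,"ty": 0,"tz": 14,"ax": 0,"ay": 0,"az": 0,"jaw": 1},{"tx": -6,"ty": 0,"tz": 21,"ax": 0,"ay": 0,"az": 0,"jaw": 1},{"tx": -7,"ty": 0,"tz": 27,"ax": 0,"ay": 0,"az": 0,"jaw": 1}]'

```text
time_s: 11.05
ee_pos: [0.5237, -0.1578, 0.123]
ee_rot: [3.141, 0.001, 1.294]
wrist_force: [0.9, -1.6, 4.7]
width: 0.0002
finger_force: 2.2
```

```bash
python3 o.py
```

```text
11.05 p [ 0.5237 -0.1578  0.123 ] r [3.1411e+00 1.5000e-03 1.2941e+00] q7 0.155 tau7 -0.177 F [ 0.9 -1.6  4.7] M [-0.336 -0.084  0.026] w 0.0002 ff 2.2
rel hinge y -0.0799 x 0.0006 z 0.1230 F base x,y 1.3 -1.3 qd 0.13
```

carry_out --targets '[{"tx": 0,"ty": 0,"tz": 3,"ax": 0,"ay": 0,"az": 0,"jaw": 1},{"tx": 0,"ty": 0,"tz": 5,"ax": 0,"ay": 0,"az": 0,"jaw": 1},{"tx": 0,"ty": 0,"tz": 6,"ax": 0,"ay": 0,"az": 0,"jaw": 1}]'

```text
time_s: 11.3
ee_pos: [0.5235, -0.1577, 0.1175]
ee_rot: [-3.141, 0.001, 1.294]
wrist_force: [-1.1, -2.9, 6.0]
width: 0.0005
finger_force: 2.8
```

```bash
python3 o.py
```

```text
11.3 p [ 0.5235 -0.1577  0.1175] r [-3.1415e+00  1.4000e-03  1.2940e+00] q7 0.161 tau7 0.012 F [-1.1 -2.9  6. ] M [-1.014  0.308  0.005] w 0.0005 ff 2.8
rel hinge y -0.0799 x 0.0004 z 0.1175 F base x,y -0.3 -3.1 qd 0.01
```

carry_out --targets '[{"tx": 0,"ty": 0,"tz": 1,"ax": 0,"ay": 0,"az": 0,"jaw": 1},{"tx": 0,"ty": 0,"tz": 2,"ax": 0,"ay": 0,"az": 0,"jaw": 1}]'

```text
time_s: 11.47
ee_pos: [0.5236, -0.1578, 0.1164]
ee_rot: [3.142, 0.001, 1.294]
wrist_force: [-8.3, -2.4, 25.8]
width: 0.0006
finger_force: 12.7
```

```bash
python3 o.py
```

```text
11.47 p [ 0.5236 -0.1578  0.1164] r [3.1416e+00 8.0000e-04 1.2939e+00] q7 0.163 tau7 -0.06 F [-8.3 -2.4 25.8] M [-0.426  1.988  0.058] w 0.0006 ff 12.7
rel hinge y -0.0800 x 0.0005 z 0.1164 F base x,y -7.3 -4.6 qd 0.01
```

carry_out --targets '[{"tx": 0,"ty": 0,"tz": 1,"ax": 0,"ay": 0,"az": 0,"jaw": 1},{"tx": 0,"ty": 0,"tz": 1,"ax": 0,"ay": 0,"az": 0,"jaw": 1}]'

```text
time_s: 11.63
ee_pos: [0.5236, -0.1578, 0.1164]
ee_rot: [-3.141, -0.0, 1.294]
wrist_force: [-9.6, -1.9, 26.3]
width: 0.0004
finger_force: 13.1
```

```bash
python3 o.py
```

```text
11.63 p [ 0.5236 -0.1578  0.1164] r [-3.1414e+00 -1.0000e-04  1.2937e+00] q7 0.164 tau7 -0.014 F [-9.6 -1.9 26.3] M [-0.255  2.312  0.021] w 0.0004 ff 13.1
rel hinge y -0.0800 x 0.0005 z 0.1164 F base x,y -8.8 -4.5 qd 0.0
```

It went rigid at z = 0.1164 (predicted 0.116), so the lever is on its stop. Retreat upward and check.

carry_out --targets '[{"tx": 0,"ty": 0,"tz": -10,"ax": 0,"ay": 0,"az": 0,"jaw": 1},{"tx": 0,"ty": 0,"tz": -35,"ax": 0,"ay": 0,"az": 0,"jaw": 1},{"tx": 0,"ty": 0,"tz": -70,"ax": 0,"ay": 0,"az": 0,"jaw": 1},{"tx": 0,"ty": 0,"tz": -100,"ax": 0,"ay": 0,"az": 0,"jaw": 1},{"tx": 0,"ty": 0,"tz": -110,"ax": 0,"ay": 0,"az": 0,"jaw": 1}]'

```text
time_s: 12.05
ee_pos: [0.5249, -0.1569, 0.2284]
ee_rot: [3.138, -0.001, 1.295]
wrist_force: [0.1, -0.5, -0.8]
width: 0.0005
finger_force: 0.0
```

carry_out --targets '[{"tx": 0,"ty": 0,"tz": 0,"ax": 0,"ay": 0,"az": 0,"jaw": 1},{"tx": 0,"ty": 0,"tz": 0,"ax": 0,"ay": 0,"az": 0,"jaw": 1},{"tx": 0,"ty": 0,"tz": 0,"ax": 0,"ay": 0,"az": 0,"jaw": 1},{"tx": 0,"ty": 0,"tz": 0,"ax": 0,"ay": 0,"az": 0,"jaw": 1}]'

```text
time_s: 12.38
ee_pos: [0.523, -0.1561, 0.2231]
ee_rot: [-3.139, 0.001, 1.295]
wrist_force: [-0.4, -0.1, -0.7]
width: 0.0004
finger_force: 0.0
```

```bash
python3 o.py;python3 - <<'E'
from h import *
p,d=get_image('side');cv2.imwrite("pics/s4.png",cv2.resize(p[130:290,200:400],None,fx=4,fy=3.75)[:,:,::-1][:600,:800])
P=cloud('side',d);Y=np.array([np.cos(1.295),np.sin(1.295)]);X=np.array([Y[1],-Y[0]]);H=np.array([.583,.054])-.14*Y
y=(P[...,:2]-H)@Y;x=(P[...,:2]-H)@X
for lo in(-.12,-.1,-.08,-.06):
    m=(d>0)&(abs(x)<.008)&(y>lo)&(y<lo+.02)&(P[...,2]>.08)&(P[...,2]<.15);print(lo,m.sum(),np.median(P[m][:,2]) if m.any() else 0)
z=np.load('side0.npz');
m=(d>0)&(P[...,2]>.025)&(P[...,2]<.035)&(P[...,0]>.4)&(P[...,0]<.7)&(P[...,1]>-.05)&(P[...,1]<.25)
k,l,st,ce=cv2.connectedComponentsWithStats(m.astype(np.uint8));i=1+st[1:,4].argmax();print(st[i],cv2.minAreaRect(P[l==i][:,:2].astype(np.float32)))
E
```

```text
12.38 p [ 0.523  -0.1561  0.2231] r [-3.1392e+00  6.0000e-04  1.2951e+00] q7 0.066 tau7 0.004 F [-0.4 -0.1 -0.7] M [-0.058  0.046  0.055] w 0.0004 ff 0.0
rel hinge y -0.0785 x -0.0005 z 0.2231 F base x,y -0.4 -0.2 qd 0.0
-0.12 31 0.11411127913741903
-0.1 30 0.11470981873246738
-0.08 28 0.11540688578381819
-0.06 38 0.11459160070558999
[ 230  217   78   83 2430] ((0.577489972114563, 0.06740092486143112), (0.08683391660451889, 0.2743685841560364), 74.19308471679688)
```

View pics/s4.png

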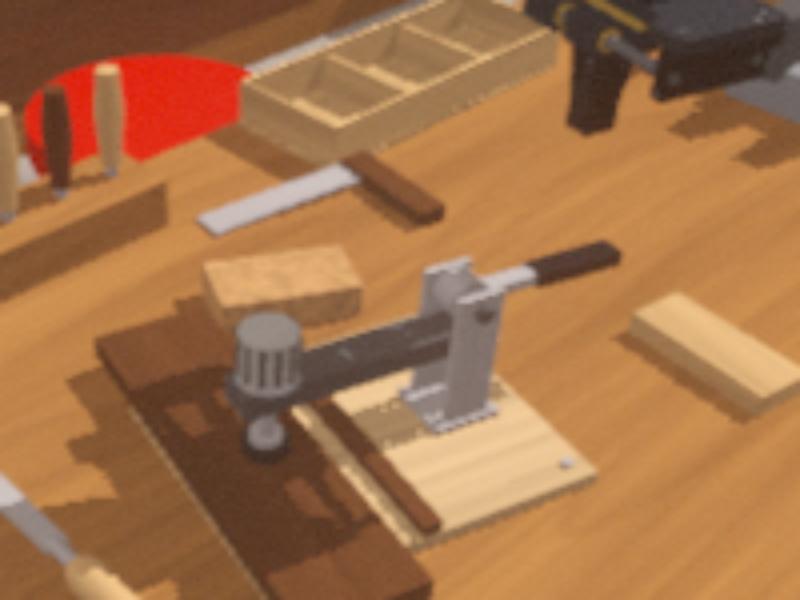

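The picture shows the lever level and down, with its tip at (610,255). The foot is compressed on the wood at (265,440), and the blank has not moved. The gripper is clear, so I hand in.

```bash
python3 -c "
from plant import *
print(hand_in())"
```

```text
the job is handed in; nothing more can be done
None
```

The blank is clamped and the job is handed in: I set the nut by feel, about 0.2 rad past first contact (torque from 0.51 to 0.75 N·m), then pushed the lever down to its rigid stop; the final picture shows it level, with the blank, chisel, cork block and offcut where they were.

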